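# Weigh the nut jar on the pan balance

## Task

Find out what the jar of nuts on the balance weighs: put the steel ring counterweights that are needed down over the pin of the other pan, then trim with the sliding poise on the front bar until the beam floats level by itself, with the jar left standing where it is. It is a fine balance: lower the weights gently, feeling for the pin, and slide the poise with light pushes against its tab - never pinch it, ram it into its end stop or lean on the balance. Leave the jar and the other kitchen things alone; a weight you do not need stays on the worktop.

Things in the scene. Friction and masses are not known exactly. Their poses are not given: they have to be found in the camera images.
- balance: Two-pan kitchen balance, fixed; grey housing 152 x 290 x 34 mm. Origin on the worktop under the beam's pivot (66 mm up); y runs along the beam toward the jar's pan, x away from the robot. Pan centres at y = +120 mm (jar), -120 mm (weights). The front bar runs along y at x = -88 mm, 66 mm up; a wire window 20 mm wide, its top 85 mm up, stands round each bar tip at y = +-108 mm.
- beam (a joint): Tilt of the beam, rad: 0 level, positive with the jar's side down, stops at +-0.1. Pans stay horizontal. It floats freely, damped (settles in 2 s); between the stops it tilts 0.1 rad for 17 g of imbalance, or 20 mm of poise travel. With the poise at 0 equal loads balance. Pushing the poise tilts it, so read it when nothing touches the balance.
- poise (a joint): Position of the sliding poise along the front bar, m: 0 at the middle, positive toward the counterweight pan, end stops at +-0.05. It weighs 100 g: moving it 10 mm is worth 8.3 g on the pan it moves toward. Slides with 3 N of friction and stays where it is left; it starts near the jar's end.
- poise_tab (a point): Centre of the upright tab of the brass poise, where it is pushed (96 mm above the worktop when level): 10 mm thick along the bar, 18 mm across, top 9.5 mm above this point; the poise's 24 mm block begins 18 mm below it. Its y axis runs along the bar toward the jar's side.
- pan_centre (a point): Top of the stem under the counterweight pan (steel disc 110 mm across), at the height of the pan's face: 84 mm up when level, 12 mm more or less at the stops. The lift-off pan is stuck on it up to 4.5 mm off along x and y, so its upright pin must be felt for or seen: 10 mm in diameter, 44 mm high, flat top bevelled to 8 mm. A ring pressed on the pin's top with 3 N or less pushes the pan down.
- weight_200_mid (a point): Middle (half-way up, on the axis) of the larger counterweight: steel ring of 200 g, 40 mm outside, hole 12 mm through it, 23 mm high; stands flat on the worktop.
- weight_50_mid (a point): Middle (half-way up, on the axis) of the smaller counterweight: steel ring of 50 g, 26 mm outside, hole 12 mm through it, 16 mm high; stands flat on the worktop. Rings may be stacked on the pin.
- nut_jar_mid (a point): Middle (half-way up) of the glass jar of nuts with green lid, 60 mm wide, 90 mm high, standing on the other pan. Partly used: it weighs between 190 and 285 g, so it needs the larger weight or both.
- load_pan_top (a point): Centre of the upper face of the jar's pan (steel disc with a low lip, 110 mm across).
- teaspoon: Bystander: teaspoon 132 mm long, lying left of the balance; origin under its middle.
- lime: Bystander: lime, 60 mm, lying behind the balance; origin at its underside.
- mug_white: Bystander: white mug 82 mm wide, 88 mm high, behind the balance on the right; origin at its underside.
- nut_jar: The same jar of nuts; origin at the centre of its underside.
- weight_200: The 200 g counterweight again; origin at the centre of its underside.
- weight_50: The 50 g counterweight again; origin at the centre of its underside.
Mind the look-alikes: they are no part of the job. Leave any blue or yellow look-alike of the weight_200 alone.

How it is judged:
On the way:
1. the 200 g counterweight is seated on the pin of its pan and let go (horizontal distance between weight_200_mid and pan_centre below 0.009 m and z of weight_200_mid in the frame of pan_centre between 0.004 and 0.031 m and angle between weight_200_mid's own z axis and vertical below 0.12 rad and contact force between the fingers and weight_200 below 0.1 N), for 0.3 s.
At the end, for the whole second after the job is handed in: The beam floats level (within 0.02 rad) and still; the 200 g ring is down on the pin (on the pan or on the other ring), the 50 g ring either is too or stands on the worktop; the jar stands upright on its pan within 25 mm of its centre (value of joint beam between -0.02 and 0.02 rad and velocity of joint beam between -0.03 and 0.03 rad/s and horizontal distance between weight_200_mid and pan_centre below 0.009 m and z of weight_200_mid in the frame of pan_centre between 0.004 and 0.031 m and angle between weight_200_mid's own z axis and vertical below 0.12 rad and ((horizontal distance between weight_50_mid and pan_centre below 0.009 m and z of weight_50_mid in the frame of pan_centre between 0.004 and 0.034 m and angle between weight_50_mid's own z axis and vertical below 0.12 rad) or height (world z) of weight_50_mid below 0.02 m) and horizontal distance between nut_jar_mid and load_pan_top below 0.025 m and angle between nut_jar_mid's own z axis and vertical below 0.1 rad); the robot touches nothing.
It fails at once if robot pushes, pinches or leans on the balance with more than 12 N (contact force between any of the fingers, the arm and balance above 12 N).
It fails at once if a counterweight is pressed or dropped on the balance with more than 12 N (contact force between any of weight_200, weight_50 and balance above 12 N).
It fails at once if the robot touches the jar (more than 1 N) (contact force between any of the fingers, the arm and nut_jar above 1 N).
It fails at once if a bystander is moved by more than 30 mm (distance of any of teaspoon, lime, mug_white from where it was at the start of the episode above 0.03 m).
It also fails if it takes over 72 s, if anything falls off the work surface, if the arm or the gripper's body presses on something with over 40 N, if the wrist force passes 120 N, or if a joint passes its speed limit or range.

## Robot

A 6-joint arm with a two-finger parallel gripper is mounted at the origin on a cart in front of the work surface, level with it; the furniture and walls round the work are solid. World frame = base frame: x ahead of the robot, y to its left, z up, the work surface at z = 0. Lengths are in m, angles in rad, forces in N, time in s.
With the tool pointing down it reaches from about 0.3 to 0.75 m from the base axis. Payload 8.5 kg.
Tool frame: the origin (TCP) lies on the centre line of the jaws, within the pads' length; the fingertips stand 14 mm ahead of it and the grasp point (between the pads) lies 5 mm behind it; z points along the fingers, y is the direction in which the jaws open and shut (so a half turn about z gives the same grasp; the last joint's range is limited). The gripper opens to 88 mm and grips with 3 to 60 N. Pads are 18 mm wide; open, the fingers measure 123 mm over their backs; the gripper's body (75 mm by 187 mm) begins 45 mm behind the grasp point.
Start: joints at [1.113, 0.381, 1.297, -0, 1.464, -0.215], TCP at [0.132, 0.534, 0.253] pointing down, gripper open.
Joint ranges: [-3.11, 3.11], [-0.89, 2.33], [0.22, 2.48], [-1.42, 4.56], [0.17, 2.85], [-2.88, 2.88]. Speed limits (rad/s): [2.39, 2.39, 3.14, 3.14, 3.14, 3.14].

## Interface

Orientations are given as a rotation vector (axis times angle).
In Python, from plant import r, eyes, ticket gives the robot as it stands. The module is installed in compiled form; this text tells all that it offers.
- The arm moves only by the shell command python3 -m jog 'ROWS' [FORCE]. ROWS is JSON, a list that holds one entry, the list of rows, each a list of 7 numbers: the shift along the tool's x, y, z in m, then the turn, a rotation vector about the tool's x, y, z in degrees, then the opening, from 0 (shut) to 1 (fully open). In form: [[[dx, dy, dz, rx, ry, rz, jaw], ...]]. A call has 1 to 10 rows; each row shifts and turns the commanded pose from where the row before left it, along the tool's axes as they then stand; what a row does not reach is not made up. A row lasts 1/8 s, in which the tool goes at most 62.5 mm and 10.7 degrees, less where a joint would pass 70% of its speed; a pose out of reach is approached as far as the arm can. A call with a gripper value outside its range is refused whole. The fingers move at their own pace and stop on an object; FORCE is the grip in N (left out, the last holds). Time passes only in rows, so rows that do not move let the fingers close. It gives the time, the measured TCP pose, the force and the opening at its end, in the units of the state.
- r.state(): the state, without advancing time (a new reading comes with each control period).
- eyes.get_image(name): name is "side" or "top"; returns the picture (420x560x3 uint8, red, green, blue); there is no depth.
- eyes.get_calibration(name): a dict with "intrinsics" (3x3 intrinsics, pixels), "R" (3x3) and "t" (3): a world point X has camera coordinates R X + t. Camera axes: x right, y down, z forward; pixel columns grow to the right and rows downward; lengths in m; the calibration is good to about 2 mm. A picture is of the moment at which its call begins. get_calibration takes no time and is no camera call.
- ticket.job_done(): hands the job in, once; it reports no verdict.
The state is a dict: "clock": time; "qpos": joint angles; "qd": joint speeds; "effort": joint torques, N m; "tcp_pos": TCP position; "eef_rot": TCP orientation; "contact_force": force on the tool from outside, world axes, zero at the start; "torque": the same for the moment, N m; "gripper_width": opening from 0.0 (shut) to 1.0 (fully open).
Only numpy, scipy, OpenCV 4.12 (cv2) and the standard library are available. Lean on these libraries where they do the work, as an engineer would, in place of code of your own. Each camera call takes 0.05 s, during which the arm holds its last target.

## Working session

There is one attempt and no reset: what is moved stays moved. The work goes in short steps, Python scripts to look and compute and a shell command to move; the robot and the scene stay as the last step left them, time stands still between calls to the robot, and variables do not carry over. Pictures are saved under pics/ and viewed, and the job is handed in when it is done.

```bash
mkdir -p pics
python3 - <<'E'
from plant import r,eyes,ticket
import cv2,numpy as np
np.set_printoptions(precision=4,suppress=True)
print(r.state())
for n in("side","top"):
    im=eyes.get_image(n);cv2.imwrite(f"pics/{n}0.png",cv2.cvtColor(im,cv2.COLOR_RGB2BGR))
    c=eyes.get_calibration(n);print(n,c, -np.array(c["R"]).T@c["t"])
E
```

```text
{'clock': 0.0, 'qpos': array([ 1.1127,  0.3812,  1.2982, -0.    ,  1.4636, -0.2153]), 'qd': array([ 0.0001, -0.0003, -0.0004,  0.0001,  0.0021, -0.0004]), 'effort': array([ -0.0011, -43.7929, -22.4563,   0.0713,   0.0351,  -0.0001]), 'tcp_pos': array([0.1321, 0.5336, 0.2522]), 'eef_rot': array([-0.3805, -3.118 ,  0.0021]), 'contact_force': array([-0.5606,  0.4931, -0.7734]), 'torque': array([-0.0539, -0.0234, -0.0398]), 'gripper_width': 0.9997124600754554}
side {'intrinsics': array([[411.4845,   0.    , 281.863 ],
       [  0.    , 411.4845, 197.3678],
       [  0.    ,   0.    ,   1.    ]]), 'R': array([[ 0.9908, -0.1353,  0.0001],
       [-0.0869, -0.6363, -0.7665],
       [ 0.1038,  0.7595, -0.6422]]), 't': array([-0.5345,  0.1059,  1.0021])} [ 0.4348 -0.7661  0.7248]
top {'intrinsics': array([[517.2908,   0.    , 288.3633],
       [  0.    , 517.2908, 210.1524],
       [  0.    ,   0.    ,   1.    ]]), 'R': array([[-0.0162, -0.9999, -0.0054],
       [-0.9859,  0.0169, -0.1665],
       [ 0.1666,  0.0026, -0.986 ]]), 't': array([-0.0091,  0.5659,  1.3287])} [ 0.3364 -0.0221  1.4043]
```

```bash
ls .
```

```text
pics
```

View pics/side0.png

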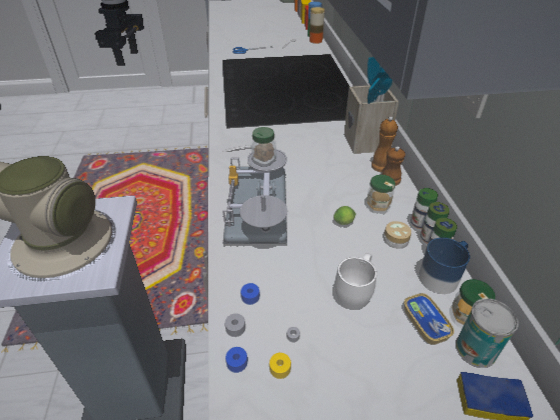

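View pics/top0.png

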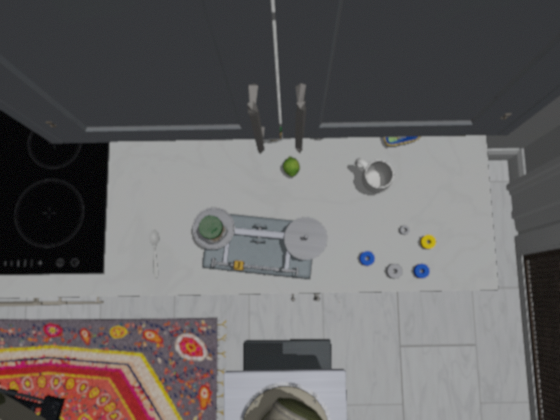

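The side view shows the grey 200 g ring at (235,324), the 50 g ring at (293,334), the weight pan at (264,211) and the jar at (263,145). In the top view the rings are at (394,271) and (403,230), the pan at (304,238) and the poise at (237,266). Next I'll crop in on these.

```bash
cat > h.py <<'E'
import numpy as np,cv2
from plant import r,eyes,ticket
np.set_printoptions(precision=4,suppress=True)
C={n:eyes.get_calibration(n) for n in("side","top")}
def grab(n,name=None):
    im=eyes.get_image(n)
    if name: cv2.imwrite(f"pics/{name}.png",cv2.cvtColor(im,cv2.COLOR_RGB2BGR))
    return im
def ray(n,u,v):
    c=C[n];R=np.array(c["R"]);o=-R.T@np.array(c["t"])
    d=R.T@np.linalg.inv(c["intrinsics"])@np.array([u,v,1.]);return o,d/np.linalg.norm(d)
def plane(n,u,v,z):
    o,d=ray(n,u,v);return o+d*(z-o[2])/d[2]
def tri(a,b):
    o1,d1=ray("side",*a);o2,d2=ray("top",*b)
    s=np.linalg.lstsq(np.c_[d1,-d2],o2-o1,rcond=None)[0]
    p,q=o1+s[0]*d1,o2+s[1]*d2
    return (p+q)/2,np.linalg.norm(p-q)
def proj(n,X):
    c=C[n];k=np.array(c["intrinsics"])@(np.array(c["R"])@np.array(X)+c["t"]);return k[:2]/k[2]
def crop(im,x0,y0,w,h,k,name):
    o=cv2.resize(im[y0:y0+h,x0:x0+w],None,fx=k,fy=k,interpolation=cv2.INTER_CUBIC)
    cv2.imwrite(f"pics/{name}.png",cv2.cvtColor(o,cv2.COLOR_RGB2BGR))
E
python3 - <<'E'
from h import *
s=cv2.cvtColor(cv2.imread("pics/side0.png"),4);t=cv2.cvtColor(cv2.imread("pics/top0.png"),4)
crop(s,210,120,100,130,4.5,"s_bal");crop(t,190,195,150,95,5,"t_bal")
crop(s,215,275,100,100,5,"s_w");crop(t,350,215,95,70,6,"t_w")
E
```

```text
(no output)
```

View pics/s_bal.png

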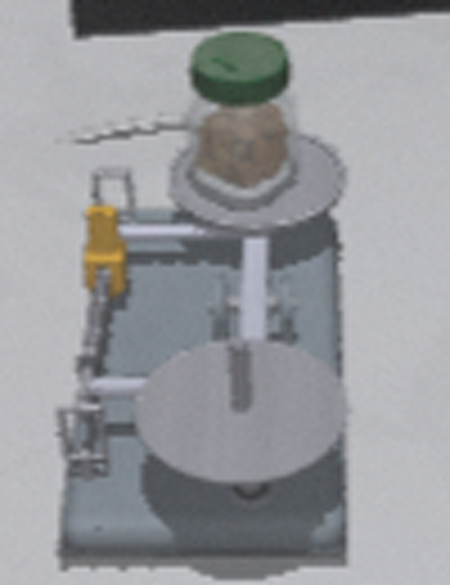

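View pics/t_bal.png

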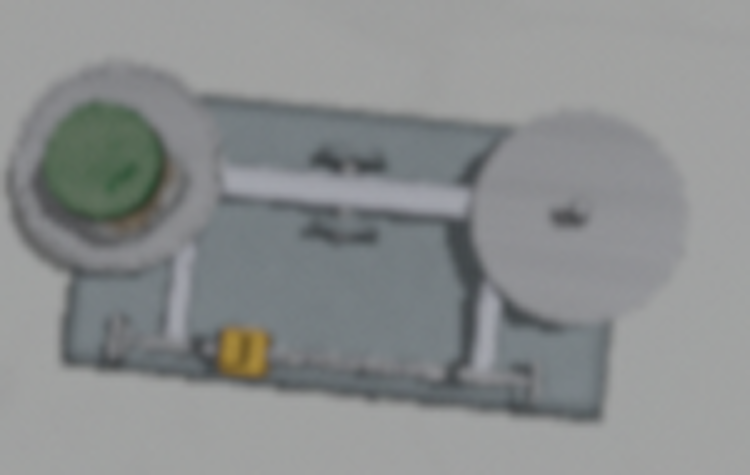

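View pics/s_w.png

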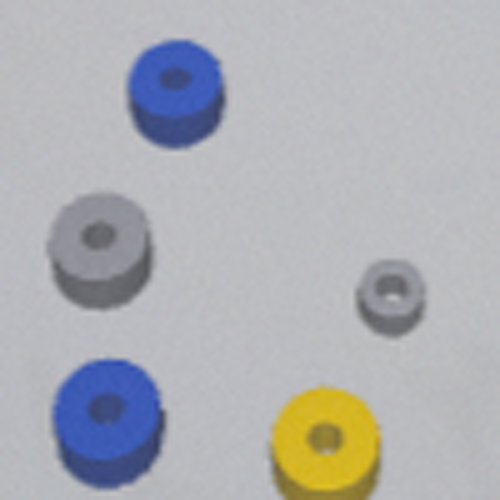

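View pics/t_w.png

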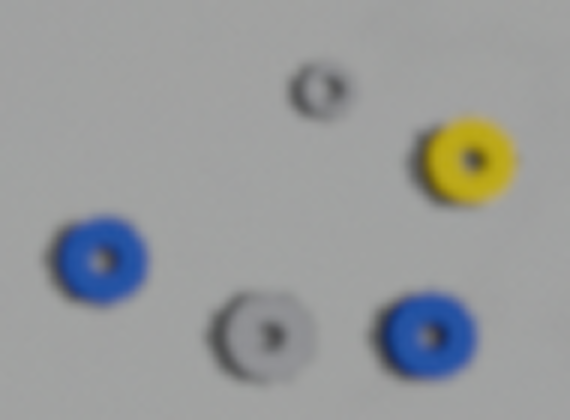

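```bash
cat > m.py <<'E'
from h import *
s=cv2.cvtColor(cv2.imread("pics/side0.png"),4);t=cv2.cvtColor(cv2.imread("pics/top0.png"),4)
f=lambda k,x0,y0,p:((p[0]+.5)/k-.5+x0,(p[1]+.5)/k-.5+y0)
S=lambda p:f(4.5,210,120,p);T=lambda p:f(5,190,195,p);SW=lambda p:f(5,215,275,p);TW=lambda p:f(6,350,215,p)
for nm,a,b,z in(("200",(99,236),(269,338),.023),("50",(391,288),(323,90),.016)):
    print(nm,plane("side",*SW(a),z),plane("top",*TW(b),z),tri(SW(a),TW(b)))
print("pan c",plane("side",*S((242,411)),.096),plane("top",*T((578,216)),.096),tri(S((242,411)),T((578,216))))
print("pin base side",plane("side",*S((240,405)),.096),"pin top",plane("side",*S((238,348)),.14),plane("top",*T((566,214)),.14), tri(S((238,348)),T((566,214))))
print("poise tab",plane("top",*T((242,348)),.1),tri(S((101,212)),T((242,345))))
print("jar pan",plane("top",*T((115,167)),.072),plane("side",*S((258,180)),.072))
print("jar lid",plane("top",*T((101,158)),.16),plane("side",*S((240,58)),.16))
for n,p in(("fl",(62,362)),("fr",(600,418)),):print(n,plane("top",*T(p),.0))
print("corner side", plane("side",*S((58,565)),0),plane("side",*S((347,560)),0))
E
python3 m.py
```

```text
200 [ 0.4052 -0.2982  0.023 ] [ 0.4015 -0.297   0.023 ] (array([ 0.4034, -0.2972,  0.0212]), np.float64(0.003586992038207369))
50 [ 0.5154 -0.3318  0.016 ] [ 0.5124 -0.3283  0.016 ] (array([ 0.5144, -0.3293,  0.0116]), np.float64(0.002935645024918115))
pan c [ 0.4879 -0.0647  0.096 ] [ 0.4854 -0.0602  0.096 ] (array([ 0.4871, -0.0603,  0.0919]), np.float64(0.0023516623117091585))
pin base side [ 0.4874 -0.06    0.096 ] pin top [ 0.487  -0.0673  0.14  ] [ 0.4815 -0.0531  0.14  ] (array([ 0.4855, -0.0533,  0.128 ]), np.float64(0.005111793123005885))
poise tab [0.4211 0.1102 0.1   ] (array([0.4235, 0.1101, 0.1019]), np.float64(0.0019607782689417936))
jar pan [0.5178 0.1791 0.072 ] [0.5213 0.173  0.072 ]
jar lid [0.5104 0.1727 0.16  ] [0.5127 0.172  0.16  ]
fl [0.4217 0.2178 0.    ]
fr [ 0.3869 -0.0725  0.    ]
corner side [ 0.386  -0.0673  0.    ] [ 0.5398 -0.0846  0.    ]
```

```bash
cat >> h.py <<'E'
from scipy.spatial.transform import Rotation as Ro
def rot(): return Ro.from_rotvec(r.state()["eef_rot"]).as_matrix()
def go(*tg,yaw=None):
    s=r.state();M=rot();print("clk",s["clock"],"tcp",s["tcp_pos"],"F",s["contact_force"],"w",s["gripper_width"])
    print("tool y yaw",np.degrees(np.arctan2(M[1,1],M[0,1])),"z",M[:,2],"q6",s["qpos"][5])
    for g in tg: print("to",g,"delta tool",M.T@(np.array(g)-s["tcp_pos"]))
E
python3 -m jog '[[[0,0,0,0,0,10.4,0.8],[0,0,0,0,0,10.4,0.8],[0,0,0,0,0,10.4,0.8],[0,0,0,0,0,10.4,0.8],[0,0,0,0,0,10.4,0.8],[0,0,0,0,0,10.4,0.8],[0,0,0,0,0,10.4,0.8],[0,0,0,0,0,10.4,0.8]]]' 20
python3 -c "
from h import *
go([.35,.25,.25],[.403,-.2975,.15])"
```

```text
clock: 1.1
tcp_pos: [0.1321, 0.5337, 0.2524]
eef_rot: [2.361, 2.072, -0.001]
contact_force: [0.1, 0.9, 0.9]
gripper_width: 0.796
clk 1.1 tcp [0.1321 0.5337 0.2524] F [0.0599 0.8967 0.9397] w 0.7957204999958492
tool y yaw -7.451988886672578 z [-0.0004 -0.0008 -1.    ] q6 1.2427790955266687
to [0.35, 0.25, 0.25] delta tool [-0.2531  0.2528  0.0025]
to [0.403, -0.2975, 0.15] delta tool [-0.789   0.3764  0.1029]
```

```bash
python3 -m jog '[[[-0.04,0.045,0,0,0,0,0.8],[-0.04,0.045,0,0,0,0,0.8],[-0.04,0.045,0,0,0,0,0.8],[-0.04,0.045,0,0,0,0,0.8],[-0.05,0.03,0,0,0,0,0.8],[-0.058,0.02,0,0,0,0,0.8],[-0.058,0.02,0,0,0,0,0.8],[-0.058,0.02,0,0,0,0,0.8],[-0.058,0.02,0,0,0,0,0.8],[-0.058,0.02,0,0,0,0,0.8]]]'
python3 -c "
from h import *
go([.403,-.2975,.12])"
```

```text
clock: 2.35
tcp_pos: [0.3778, -0.0027, 0.2528]
eef_rot: [2.355, 2.079, 0.0]
contact_force: [0.5, -0.1, 0.0]
gripper_width: 0.804
clk 2.35 tcp [ 0.3778 -0.0027  0.2528] F [ 0.5432 -0.1499  0.0254] w 0.8035395452648733
tool y yaw -7.1238130033205485 z [ 0.0002  0.     -1.    ] q6 -0.19904010324747046
to [0.403, -0.2975, 0.12] delta tool [-0.2894  0.0615  0.1328]
```

```bash
python3 -m jog '[[[-0.058,0.013,0.01,0,0,0,0.8],[-0.058,0.013,0.02,0,0,0,0.8],[-0.058,0.01,0.02,0,0,0,0.8],[-0.058,0.01,0.02,0,0,0,0.8],[-0.045,0.015,0.02,0,0,0,0.8]]]'
python3 -c "
from h import *
go([.403,-.2975,.019])
grab('side','s1');grab('top','t1')"
```

```text
clock: 2.98
tcp_pos: [0.4037, -0.2852, 0.1619]
eef_rot: [-2.356, -2.077, 0.0]
contact_force: [0.2, 0.0, 0.4]
gripper_width: 0.798
clk 2.975 tcp [ 0.4037 -0.2852  0.1619] F [0.239  0.0438 0.3883] w 0.7975708796476961
tool y yaw -7.205389838635134 z [-0.0003  0.0003 -1.    ] q6 -0.7292960297264082
to [0.403, -0.2975, 0.019] delta tool [-0.0123  0.0009  0.1429]
```

```bash
python3 -m jog '[[[0,0,0,0,0,0,0.8]]]'
python3 -c "
from h import *
go([.403,-.2975,.019])
s=grab('side');t=grab('top')
crop(s,170,200,150,150,4,'s2');crop(t,340,190,110,110,5,'t2')"
```

```text
clock: 3.2
tcp_pos: [0.4039, -0.2824, 0.1625]
eef_rot: [-2.354, -2.078, -0.0]
contact_force: [-0.9, -0.7, 0.1]
gripper_width: 0.799
clk 3.2 tcp [ 0.4039 -0.2824  0.1625] F [-0.9008 -0.7168  0.1198] w 0.7989600748097253
tool y yaw -7.134512935378275 z [-0.0008  0.0012 -1.    ] q6 -0.7265904729954428
to [0.403, -0.2975, 0.019] delta tool [-0.0152  0.0011  0.1435]
```

View pics/s2.png

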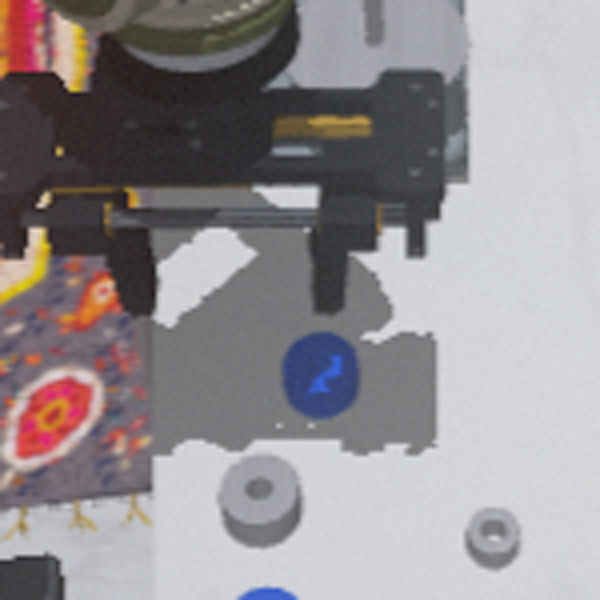

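View pics/t2.png

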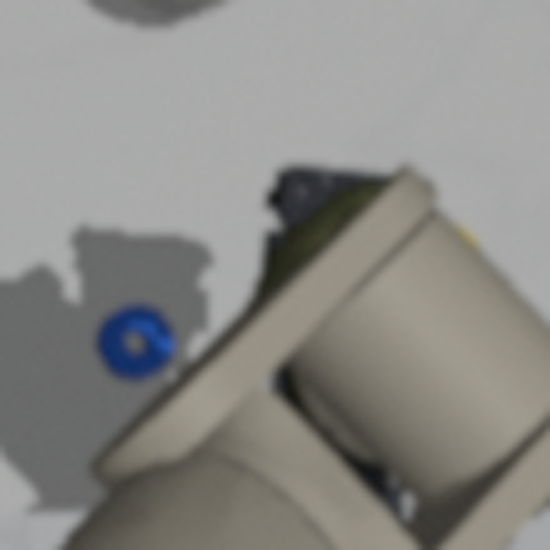

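```bash
python3 -c "
from h import *
f=lambda p:((p[0]+.5)/4-.5+170,(p[1]+.5)/4-.5+200)
print(plane('side',*f((235.5,312)),.1485),proj('side',[.4039,-.2824-.009,.1485]))"
```

```text
[ 0.4045 -0.2908  0.1485] [228.1944 277.9071]
```

```bash
python3 -m jog '[[[-0.015,0.001,0.05,0,0,0,0.8],[0,0,0.05,0,0,0,0.8],[0,0,0.03,0,0,0,0.8],[0,0,0.0125,0,0,0,0.8],[0,0,0,0,0,0,0.8],[0,0,0,0,0,0,0.4],[0,0,0,0,0,0,0.4],[0,0,0,0,0,0,0.4]]]' 20
python3 -c "
from h import *
go([.403,-.2975,.019])"
```

```text
clock: 4.3
tcp_pos: [0.4034, -0.2981, 0.0209]
eef_rot: [2.354, 2.079, -0.0]
contact_force: [-0.4, 0.4, -0.1]
gripper_width: 0.484
clk 4.3 tcp [ 0.4034 -0.2981  0.0209] F [-0.4179  0.4268 -0.0948] w 0.4839665449015186
tool y yaw -7.110380049690682 z [ 0.0007 -0.0009 -1.    ] q6 -0.7486768546504768
to [0.403, -0.2975, 0.019] delta tool [ 0.0005 -0.0005  0.0019]
```

```bash
python3 -m jog '[[[0,0,0,0,0,0,0.3],[0,0,0,0,0,0,0.3],[0,0,0,0,0,0,0.3],[0,0,0,0,0,0,0.3]]]' 20
python3 -c "
from h import *
go([.403,-.2975,.019])"
```

```text
clock: 4.8
tcp_pos: [0.4035, -0.2981, 0.0208]
eef_rot: [2.354, 2.079, 0.0]
contact_force: [0.2, 0.0, 6.6]
gripper_width: 0.446
clk 4.8 tcp [ 0.4035 -0.2981  0.0208] F [0.1755 0.0499 6.6242] w 0.4464970343902198
tool y yaw -7.112161419614303 z [ 0.0007 -0.0007 -1.    ] q6 -0.7486345971258433
to [0.403, -0.2975, 0.019] delta tool [ 0.0005 -0.0006  0.0018]
```

```bash
python3 -m jog '[[[0,0,-0.05,0,0,0,0.3],[0,0,-0.06,0,0,0,0.3],[0,0,-0.06,0,0,0,0.3]]]'
python3 -c "
from h import *
go([.4865,-.062,.185])"
```

```text
clock: 5.18
tcp_pos: [0.4029, -0.2975, 0.1918]
eef_rot: [-2.354, -2.078, 0.0]
contact_force: [0.4, -0.1, -2.3]
gripper_width: 0.443
clk 5.175 tcp [ 0.4029 -0.2975  0.1918] F [ 0.4375 -0.1265 -2.2596] w 0.44299369150685214
tool y yaw -7.120342600665344 z [-0.0009  0.001  -1.    ] q6 -0.7485723266417795
to [0.4865, -0.062, 0.185] delta tool [0.244  0.0538 0.007 ]
```

```bash
python3 -m jog '[[[0.05,0.011,0,0,0,0,0.3],[0.05,0.011,0,0,0,0,0.3],[0.05,0.011,0,0,0,0,0.3],[0.05,0.011,0,0,0,0,0.3],[0.025,0.006,0,0,0,0,0.3],[0.015,0.003,0,0,0,0,0.3],[0,0,0,0,0,0,0.3],[0,0,0,0,0,0,0.3]]]'
python3 -c "
from h import *
go([.4865,-.062,.185])
s=grab('side');t=grab('top')
crop(s,190,80,140,140,4,'s3');crop(t,230,170,140,110,5,'t3')"
```

```text
clock: 6.18
tcp_pos: [0.4854, -0.0672, 0.1902]
eef_rot: [-2.356, -2.078, 0.001]
contact_force: [-1.1, 0.7, -1.8]
gripper_width: 0.444
clk 6.175 tcp [ 0.4854 -0.0672  0.1902] F [-1.0545  0.7192 -1.838 ] w 0.44439234529443966
tool y yaw -7.164042116432822 z [-0.0004 -0.0002 -1.    ] q6 -0.254373350897217
to [0.4865, -0.062, 0.185] delta tool [0.0053 0.0005 0.0052]
```

View pics/s3.png

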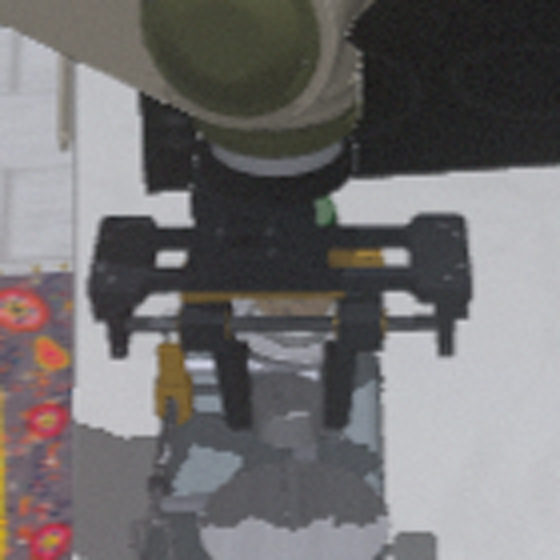

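View pics/t3.png

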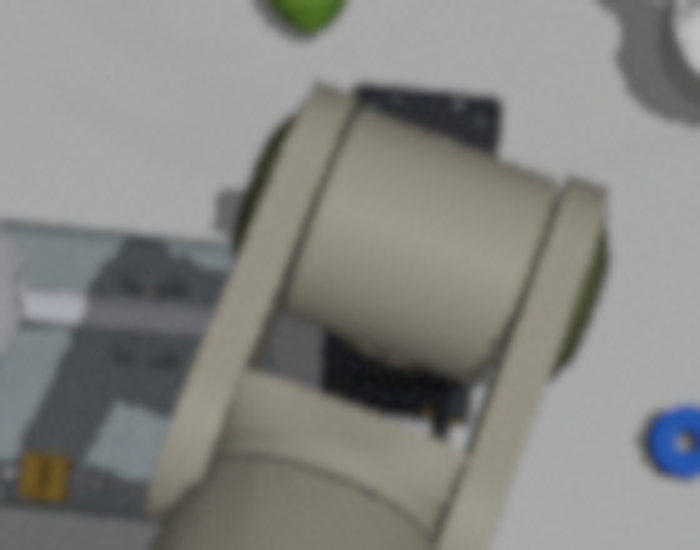

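```bash
python3 -c "
from h import *
im=grab('side');c=im[150:225,225:305];c=cv2.convertScaleAbs(c,alpha=1.5,beta=-20)
crop(c,0,0,80,75,8,'s4')"
```

```text
(no output)
```

View pics/s4.png

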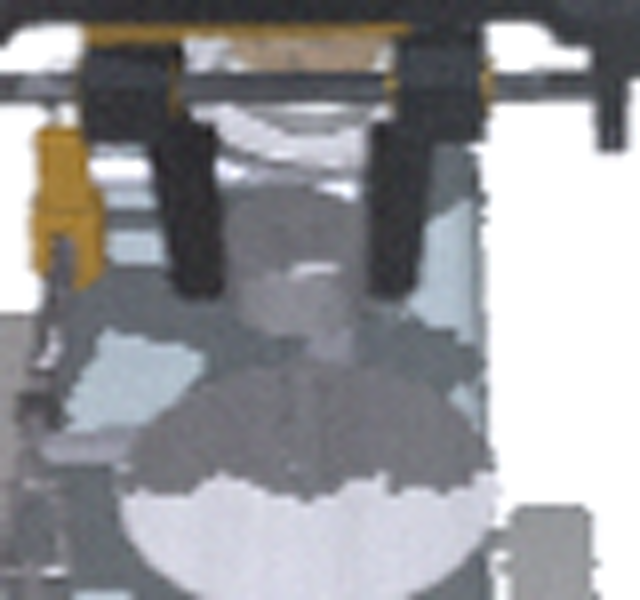

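```bash
python3 -c "
from h import *
f=lambda p:np.array([(p[0]+.5)/8-.5+225,(p[1]+.5)/8-.5+150])
x,y,z=.4854,-.0672,.1902
zb=z-.0208
a=np.linspace(0,2*np.pi,361)
P=np.array([proj('side',[x+.02*np.cos(t),y+.02*np.sin(t),zb]) for t in a]);print('ring bottom ellipse: min u,max u,max v',P[:,0].min(),P[:,0].max(),P[:,1].max())
Q=np.array([proj('side',[x+.02*np.cos(t),y+.02*np.sin(t),zb+.023]) for t in a]);print('top min v',Q[:,1].min())
print('seen L,R,bottom',f((225,300)),f((368,300)),f((295,340)),'top',f((295,185)))
print('tips',proj('side',[x,y-.009,z-.014]),f((293,298)))
g=lambda p:np.array([(p[0]+.5)/4.5-.5+210,(p[1]+.5)/4.5-.5+120])
for c in ([.487,-.062],[.487,-.065]):
  P=np.array([proj('side',[c[0]+.055*np.cos(t),c[1]+.055*np.sin(t),.096]) for t in a]);print(c,P.min(0),P.max(0))
  print('pin top',proj('side',[*c,.140]),proj('top',[*c,.14]))
print('seen pan',g((136,340)),g((347,483)),'pintop',g((240,345)))
"
```

```text
ring bottom ellipse: min u,max u,max v 252.13706674799946 270.5908679403509 192.41889316042742
top min v 172.55146757913062
seen L,R,bottom [252.6875 187.0625] [270.5625 187.0625] [261.4375 192.0625] top [261.4375 172.6875]
tips [261.6783 186.6864] [261.1875 186.8125]
[0.487, -0.062] [238.8127 194.9035] [286.8418 226.9087]
pin top [262.2802 195.4314] [306.3824 235.1209]
[0.487, -0.065] [238.8862 195.6962] [287.0313 227.8568]
pin top [262.4142 196.2865] [307.6028 235.1005]
seen pan [239.8333 195.1667] [286.7222 226.9444] pintop [262.9444 196.2778]
```

Run:
```python
from h import *
s=cv2.imread("pics/side0.png").astype(int)
g=s.sum(2)//3
print("v row 211",g[211,234:246],g[211,280:292])
print("col 263",[ (v,g[v,263]) for v in range(188,232)])
for v in range(192,214): print(v,g[v,256:271])
```

```text
v row 211 [136 133 132 134 135 134 141 147 146 148 148 147] [149 145 144 144 147 148 150 158 175 186 187 186]
col 263 [(188, np.int64(156)), (189, np.int64(145)), (190, np.int64(154)), (191, np.int64(157)), (192, np.int64(156)), (193, np.int64(158)), (194, np.int64(151)), (195, np.int64(145)), (196, np.int64(141)), (197, np.int64(123)), (198, np.int64(102)), (199, np.int64(108)), (200, np.int64(106)), (201, np.int64(106)), (202, np.int64(106)), (203, np.int64(107)), (204, np.int64(108)), (205, np.int64(108)), (206, np.int64(107)), (207, np.int64(109)), (208, np.int64(108)), (209, np.int64(106)), (210, np.int64(112)), (211, np.int64(124)), (212, np.int64(153)), (213, np.int64(150)), (214, np.int64(151)), (215, np.int64(150)), (216, np.int64(153)), (217, np.int64(151)), (218, np.int64(153)), (219, np.int64(151)), (220, np.int64(150)), (221, np.int64(151)), (222, np.int64(151)), (223, np.int64(151)), (224, np.int64(153)), (225, np.int64(150)), (226, np.int64(146)), (227, np.int64(106)), (228, np.int64(77)), (229, np.int64(61)), (230, np.int64(74)), (231, np.int64(93))]
192 [134 113  98 
[... 734 characters left out ...]
122 104 107 105 120 141 147 145 146 145]
204 [150 151 152 153 150 122 102 108 103 122 141 146 147 147 146]
205 [151 151 150 151 152 122 104 108 105 109 136 145 146 142 148]
206 [151 154 150 151 152 123 106 107 104 108 135 147 144 143 146]
207 [150 155 149 151 152 124 104 109 104 110 134 146 148 146 149]
208 [153 154 151 149 150 131 111 108 102 110 135 149 146 146 147]
209 [150 151 150 151 152 119 100 106 105 110 139 144 147 146 147]
210 [150 152 150 148 153 126 109 112 107 125 144 147 148 145 146]
211 [153 152 150 148 151 143 128 124 127 144 150 147 147 147 147]
212 [151 152 148 151 153 151 150 153 151 151 148 144 146 146 146]
213 [152 153 153 149 154 151 151 150 150 150 147 147 148 146 146]
```

```bash
python3 -c "
from h import *
for y in(-.06,-.063,-.066): print(y,proj('side',[.488,y-.005,.096]),'topfront',proj('side',[.488,y-.004,.14]),'topback',proj('side',[.488,y+.004,.14]),'top cam',proj('top',[.488,y,.14]),proj('top',[.488,y,.096]))
t=cv2.imread('pics/top0.png').astype(int).sum(2)//3
for v in range(232,244): print(v,t[v,296:312])
print(t[238,278:290],t[238,320:335])
print(t[208:222,306],t[255:265,306])
"
```

```text
-0.06 [263.4318 211.0172] topfront [262.8176 195.9621] topback [262.4593 193.6953] top cam [305.5601 234.7303] [305.0859 236.8017]
-0.063 [263.5649 211.8864] topfront [262.9532 196.8199] topback [262.5931 194.5418] top cam [306.7802 234.7098] [306.2658 236.7819]
-0.066 [263.6987 212.7598] topfront [263.0895 197.682 ] topback [262.7276 195.3926] top cam [308.0004 234.6894] [307.4457 236.7622]
232 [140 139 139 140 139 139 140 140 139 141 140 141 140 142 142 143]
233 [140 141 139 140 139 140 140 139 138 138 138 139 139 141 140 141]
234 [142 141 142 141 141 141 140 138 134 134 135 137 139 140 141 140]
235 [143 144 143 142 140 138 137 132 127 130 136 136 137 140 142 141]
236 [144 144 143 138 130 126 123 118 114 127 135 135 136 141 142 143]
237 [145 144 143 134 114 103  98  93  97 113 123 128 137 143 144 144]
238 [145 144 143 132 108  89  85  82  80  92 105 120 137 144 145 144]
239 [145 145 144 137 120 102  94  92  88  91 106 125 140 145 146 146]
240 [145 146 145 142 133 123 119 118 117 118 127 138 145 145 146 146]
241 [144 145 144 144 142 139 139 139 139 138 141 144 146 147 147 146]
242 [146 146 145 145 145 145 144 144 145 146 146 146 145 145 145 146]
243 [146 146 145 147 146 146 146 145 146 146 146 146 146 146 146 146]
[105 106 111 115 112 105 119 137 143 145 144 144] [146 145 145 146 145 146 148 152 158 160 160 161 161 161 160]
[161 160 160 161 161 161 161 159 155 147 142 138 138 138] [145 145 145 143 133 123 123 127 128 127]
```

```bash
python3 -m jog '[[[0.0046,0.0011,0.012,0,0,0,0.3],[0,0,0.008,0,0,0,0.3],[0,0,0,0,0,0,0.3]]]'
python3 -c "
from h import *
go([.487,-.0628,.15])"
python3 -m jog '[[[0,0,0.004,0,0,0,0.3],[0,0,0.003,0,0,0,0.3],[0,0,0.003,0,0,0,0.3],[0,0,0.003,0,0,0,0.3],[0,0,0.002,0,0,0,0.3],[0,0,0,0,0,0,0.3]]]'
python3 -c "
from h import *
go([.487,-.0628,.15])
s=grab('side','s5')
crop(cv2.convertScaleAbs(s,alpha=1.5,beta=-20),225,150,80,75,8,'s5c')"
```

```text
clock: 6.7
tcp_pos: [0.4869, -0.0617, 0.1694]
eef_rot: [-2.354, -2.078, 0.002]
contact_force: [-0.5, 0.4, -1.6]
gripper_width: 0.447
clk 6.7 tcp [ 0.4869 -0.0617  0.1694] F [-0.5098  0.4022 -1.6213] w 0.4472230040384665
tool y yaw -7.104898937213468 z [-0.0019  0.0007 -1.    ] q6 -0.2438247301450826
to [0.487, -0.0628, 0.15] delta tool [-0.001   0.0003  0.0194]
clock: 7.45
tcp_pos: [0.4872, -0.0619, 0.1552]
eef_rot: [-2.355, -2.079, 0.0]
contact_force: [0.5, 1.1, -1.3]
gripper_width: 0.446
clk 7.45 tcp [ 0.4872 -0.0619  0.1552] F [ 0.4828  1.1481 -1.3036] w 0.44560236595547015
tool y yaw -7.111259305296606 z [-0.0003  0.0001 -1.    ] q6 -0.24378392250578504
to [0.487, -0.0628, 0.15] delta tool [-0.0009 -0.0001  0.0052]
```

View pics/s5c.png

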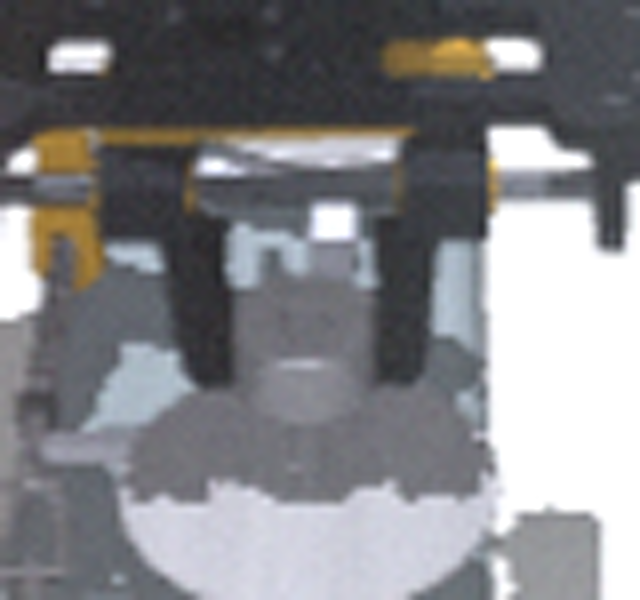

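```bash
python3 -m jog '[[[0,0,0.003,0,0,0,0.3],[0,0,0.003,0,0,0,0.3],[0,0,0.003,0,0,0,0.3],[0,0,0.003,0,0,0,0.3],[0,0,0,0,0,0,0.3]]]'
python3 -c "
from h import *
go([.487,-.0628,.15])
s=grab('side','s6')
crop(cv2.convertScaleAbs(s,alpha=1.5,beta=-20),225,150,80,75,8,'s6c')"
```

```text
clock: 8.12
tcp_pos: [0.4872, -0.0619, 0.1431]
eef_rot: [-2.355, -2.079, 0.0]
contact_force: [-0.5, 0.2, -1.1]
gripper_width: 0.445
clk 8.125 tcp [ 0.4872 -0.0619  0.1431] F [-0.528   0.2313 -1.1206] w 0.44522643391539524
tool y yaw -7.111899465172253 z [-0.0005  0.0002 -1.    ] q6 -0.24376673479104263
to [0.487, -0.0628, 0.15] delta tool [-0.001  -0.0001 -0.0069]
```

View pics/s6c.png

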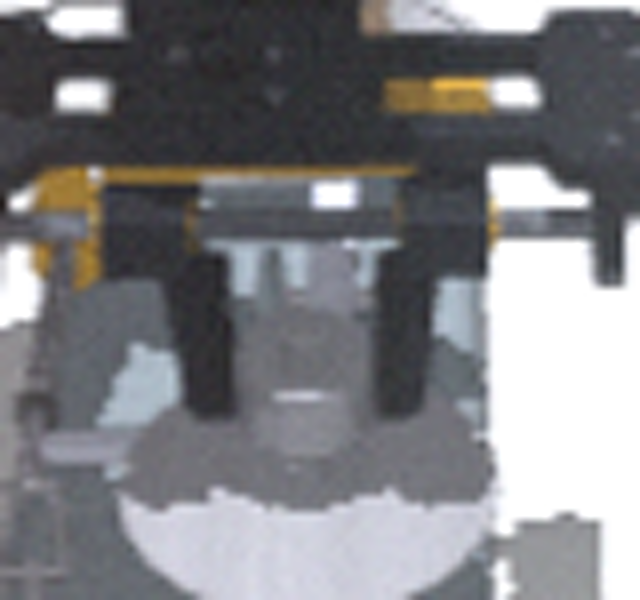

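```bash
python3 -m jog '[[[0,0,0.006,0,0,0,0.3],[0,0,0.006,0,0,0,0.3],[0,0,0.006,0,0,0,0.3],[0,0,0.003,0,0,0,0.3],[0,0,0.002,0,0,0,0.3],[0,0,0.002,0,0,0,0.3],[0,0,0,0,0,0,0.3]]]'
python3 -c "
from h import *
go([.487,-.0628,.117])
s=grab('side','s7')
crop(cv2.convertScaleAbs(s,alpha=1.5,beta=-20),225,150,80,75,8,'s7c')"
```

```text
clock: 9.05
tcp_pos: [0.4873, -0.0619, 0.1183]
eef_rot: [-2.355, -2.079, 0.0]
contact_force: [-1.0, -0.6, -1.9]
gripper_width: 0.445
clk 9.05 tcp [ 0.4873 -0.0619  0.1183] F [-0.9685 -0.6035 -1.9335] w 0.4453856439661337
tool y yaw -7.112331559331375 z [-0.  0. -1.] q6 -0.24377269025327372
to [0.487, -0.0628, 0.117] delta tool [-0.0009 -0.0001  0.0013]
```

View pics/s7c.png

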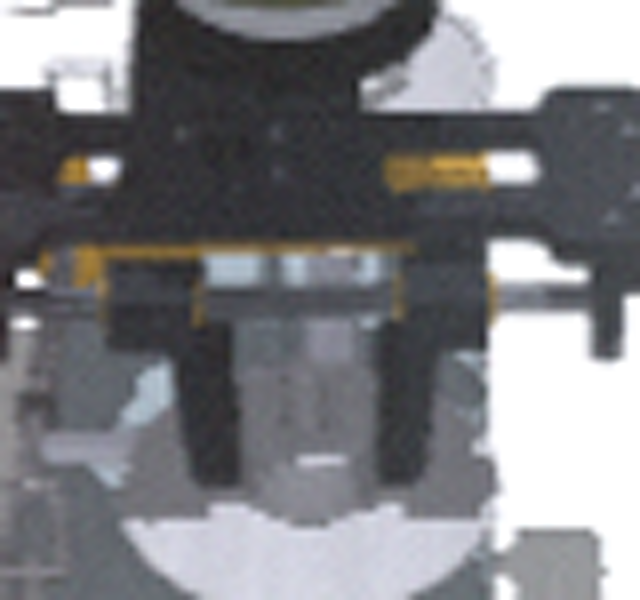

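```bash
python3 -m jog '[[[0,0,0.0007,0,0,0,0.3],[0,0,0.0007,0,0,0,0.3],[0,0,0.0007,0,0,0,0.3],[0,0,0,0,0,0,0.3],[0,0,0,0,0,0,0.3]]]'
python3 -c "
from h import *
go([.487,-.0628,.117])"
python3 -m jog '[[[0,0,0.0007,0,0,0,0.3],[0,0,0.0007,0,0,0,0.3],[0,0,0,0,0,0,0.3],[0,0,0,0,0,0,0.3]]]'
python3 -c "
from h import *
go([.487,-.0628,.117])
s=grab('side','s8')
crop(cv2.convertScaleAbs(s,alpha=1.5,beta=-20),225,150,80,75,8,'s8c')"
```

```text
clock: 9.72
tcp_pos: [0.4873, -0.0619, 0.1164]
eef_rot: [2.355, 2.079, 0.0]
contact_force: [0.0, -0.4, 0.1]
gripper_width: 0.443
clk 9.725 tcp [ 0.4873 -0.0619  0.1164] F [ 0.0136 -0.4043  0.0672] w 0.44335142767135083
tool y yaw -7.107300274659639 z [ 0.0002 -0.0002 -1.    ] q6 -0.2438033473774703
to [0.487, -0.0628, 0.117] delta tool [-0.0009 -0.0002 -0.0006]
clock: 10.22
tcp_pos: [0.4873, -0.062, 0.1149]
eef_rot: [2.355, 2.079, 0.0]
contact_force: [-0.7, -1.5, 0.2]
gripper_width: 0.444
clk 10.225 tcp [ 0.4873 -0.062   0.1149] F [-0.6609 -1.487   0.2008] w 0.44415575410054253
tool y yaw -7.112766919019461 z [ 0.0002 -0.0002 -1.    ] q6 -0.24375509613251686
to [0.487, -0.0628, 0.117] delta tool [-0.0009 -0.0002 -0.0021]
```

View pics/s8c.png

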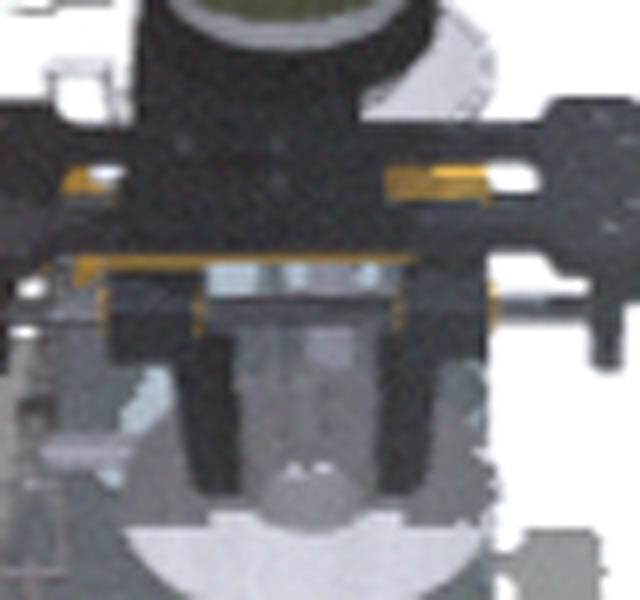

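```bash
python3 -m jog '[[[0,0,-0.0005,0,0,0,0.55],[0,0,0,0,0,0,0.6],[0,0,0,0,0,0,0.7],[0,0,0,0,0,0,0.75],[0,0,0,0,0,0,0.75]]]'
python3 -m jog '[[[0,0,-0.015,0,0,0,0.75],[0,0,-0.03,0,0,0,0.75],[0,0,-0.05,0,0,0,0.75],[0,0,0,0,0,0,0.75]]]'
python3 -c "
from h import *
go([.487,-.0628,.117])
s=grab('side','s9')
crop(cv2.convertScaleAbs(s,alpha=1.3,beta=-20),200,120,110,130,4.5,'s9c')"
```

```text
clock: 10.9
tcp_pos: [0.4873, -0.0619, 0.1153]
eef_rot: [-2.355, -2.079, -0.0]
contact_force: [-0.2, -0.6, 0.4]
gripper_width: 0.751
clock: 11.4
tcp_pos: [0.4884, -0.0623, 0.2134]
eef_rot: [2.35, 2.075, 0.005]
contact_force: [-0.0, -0.2, 0.1]
gripper_width: 0.753
clk 11.4 tcp [ 0.4884 -0.0623  0.2134] F [-0.0318 -0.2438  0.118 ] w 0.7530953308468218
tool y yaw -7.103037673226427 z [ 0.0065 -0.0025 -1.    ] q6 -0.24377400140127342
to [0.487, -0.0628, 0.117] delta tool [-0.0006 -0.002   0.0964]
```

View pics/s9c.png

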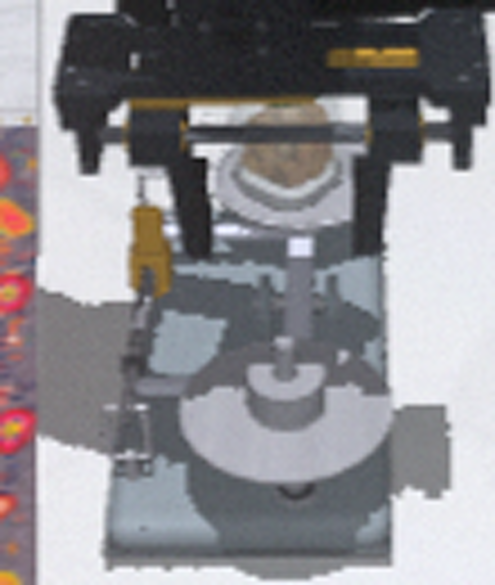

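The 200 g ring is seated: the side crop shows it on the pin at (285,395), with the pan unmoved. Now I'll turn the jaws along the bar so they straddle the poise tab.

```bash
python3 -m jog '[[[0,0,-0.01,0,0,-10,0.5],[0,0,0,0,0,-10,0.5],[0,0,0,0,0,-10,0.5],[0,0,0,0,0,-10,0.5],[0,0,0,0,0,-10,0.5],[0,0,0,0,0,-10,0.5],[0,0,0,0,0,-10,0.5],[0,0,0,0,0,-10,0.5],[0,0,0,0,0,-10,0.5],[0,0,0,0,0,0,0.5]]]'
python3 -c "
from h import *
go([.422,.110,.15])"
```

```text
clock: 12.7
tcp_pos: [0.4868, -0.0617, 0.2191]
eef_rot: [-0.197, -3.133, -0.001]
contact_force: [-0.3, -0.4, -0.6]
gripper_width: 0.502
clk 12.7 tcp [ 0.4868 -0.0617  0.2191] F [-0.2908 -0.3693 -0.5664] w 0.5015911293979037
tool y yaw 82.79741805000536 z [-0.0022  0.0009 -1.    ] q6 -1.8130094460020612
to [0.422, 0.11, 0.15] delta tool [0.0857 0.1622 0.0694]
```

```bash
python3 -m jog '[[[0.022,0.04,0,0,0,0,0.5],[0.022,0.045,0.01,0,0,0,0.5],[0.022,0.045,0.02,0,0,0,0.5],[0.02,0.032,0.025,0,0,0,0.5],[0,0,0.015,0,0,0,0.5],[0,0,0,0,0,0,0.5],[0,0,0,0,0,0,0.5]]]'
python3 -c "
from h import *
go([.422,.110,.15])
s=grab('side','s10');t=grab('top','t10')
crop(cv2.convertScaleAbs(s,alpha=1.3,beta=-20),200,100,110,120,5,'s10c')
crop(t,190,195,150,95,5,'t10c')"
```

```text
clock: 13.58
tcp_pos: [0.4223, 0.1092, 0.1506]
eef_rot: [0.198, 3.135, -0.0]
contact_force: [-0.0, -0.6, 0.0]
gripper_width: 0.495
clk 13.575 tcp [0.4223 0.1092 0.1506] F [-0.0479 -0.5896  0.0082] w 0.49492878647843136
tool y yaw 82.76185699634972 z [ 0.0004 -0.     -1.    ] q6 -1.4640620987925024
to [0.422, 0.11, 0.15] delta tool [0.0004 0.0007 0.0006]
```

View pics/s10c.png

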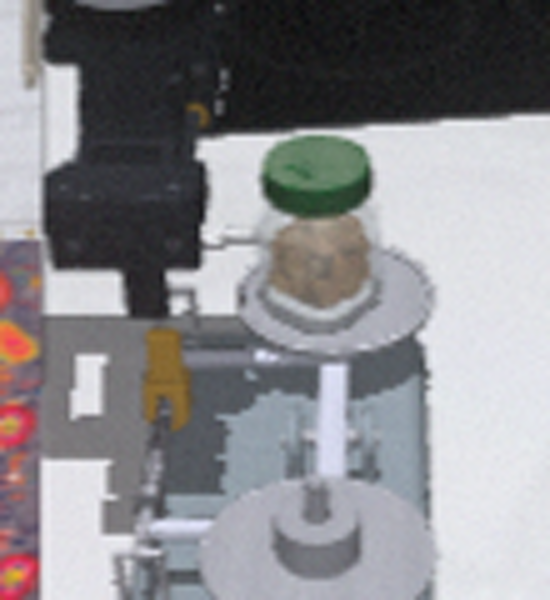

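View pics/t10c.png

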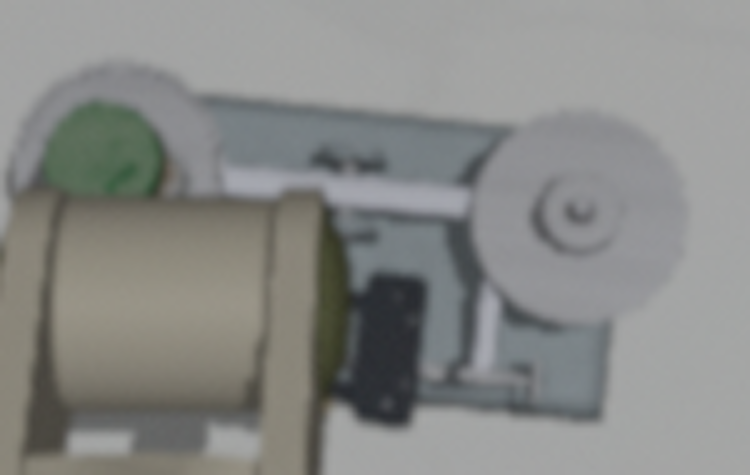

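```bash
python3 -c "
from h import *
f=lambda p:np.array([(p[0]+.5)/5-.5+200,(p[1]+.5)/5-.5+100])
print('finger pred',proj('side',[.4223-.0035,.1092-.03,.1366]),'seen',f((148,315)))
for x in(.42,.423,.426):
  for y in (.107,.110,.113): print(x,y,'tab top front edge',proj('side',[x-.0006,y-.005,.1015]))
print('seen top front edge',f((164,338)))
print(plane('side',*f((164,338)),.1015),plane('side',*f((148,315)),.1366))
s=cv2.imread('pics/s10.png')
print(s[160:180,233])
"
```

```text
finger pred [229.2126 162.7566] seen [229.2 162.6]
0.42 0.107 tab top front edge [230.2298 168.8637]
0.42 0.11 tab top front edge [230.1832 168.184 ]
0.42 0.113 tab top front edge [230.1368 167.5073]
0.423 0.107 tab top front edge [231.4007 168.7707]
0.423 0.11 tab top front edge [231.3516 168.0915]
0.423 0.113 tab top front edge [231.3027 167.4151]
0.426 0.107 tab top front edge [232.571  168.6778]
0.426 0.11 tab top front edge [232.5194 167.999 ]
0.426 0.113 tab top front edge [232.468 167.323]
seen top front edge [232.4 167.2]
[0.4252 0.1086 0.1015] [0.4188 0.0799 0.1366]
[[ 93  88  88]
 [ 65  63  61]
 [ 67  64  64]
 [ 76  74  74]
 [101 101 100]
 [ 82  94 100]
 [ 53  91 113]
 [ 55  98 124]
 [ 52  94 118]
 [ 52  96 120]
 [ 56  96 118]
 [ 52  95 117]
 [ 57  97 120]
 [ 55  96 119]
 [ 54  96 119]
 [ 54  95 119]
 [ 52  88 110]
 [ 59 100 123]
 [ 55  94 117]
 [ 68  88 104]]
```

```bash
python3 -m jog '[[[-0.002,0.0015,0.015,0,0,0,0.5],[0,0,0.02,0,0,0,0.5],[0,0,0.0135,0,0,0,0.5],[0,0,0,0,0,0,0.5]]]'
python3 -c "
from h import *
go([.422,.110,.15])
s=grab('side','s11')
crop(cv2.convertScaleAbs(s,alpha=1.3,beta=-20),200,100,110,120,5,'s11c')"
```

```text
clock: 14.18
tcp_pos: [0.4241, 0.1105, 0.1016]
eef_rot: [-0.197, -3.134, 0.0]
contact_force: [0.7, 0.2, 0.0]
gripper_width: 0.499
clk 14.175 tcp [0.4241 0.1105 0.1016] F [0.7454 0.1649 0.0494] w 0.4991811728830804
tool y yaw 82.82480648032634 z [-0.0011  0.     -1.    ] q6 -1.4621221925790613
to [0.422, 0.11, 0.15] delta tool [ 0.0021 -0.0008 -0.0484]
```

View pics/s11c.png

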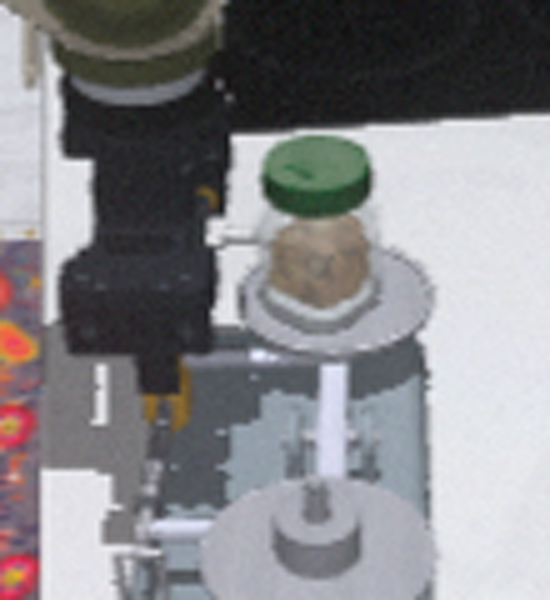

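```bash
python3 -m jog '[[[0,-0.007,0,0,0,0,0.5],[0,-0.005,0,0,0,0,0.5],[0,-0.003,0,0,0,0,0.5],[0,-0.004,0,0,0,0,0.5],[0,-0.005,0,0,0,0,0.5],[0,-0.005,0,0,0,0,0.5],[0,-0.005,0,0,0,0,0.5]]]'
python3 -c "
from h import *
go([.422,.110,.15])
s=grab('side','s12')
crop(cv2.convertScaleAbs(s,alpha=1.3,beta=-20),200,100,110,120,5,'s12c')"
```

```text
clock: 15.1
tcp_pos: [0.4199, 0.0767, 0.1018]
eef_rot: [-0.195, -3.136, -0.0]
contact_force: [-0.0, 3.5, 3.0]
gripper_width: 0.5
clk 15.1 tcp [0.4199 0.0767 0.1018] F [-0.0483  3.5369  2.9841] w 0.4995456464462111
tool y yaw 82.88759967044157 z [-0.  0. -1.] q6 -1.5449370547415229
to [0.422, 0.11, 0.15] delta tool [ 0.002   0.0333 -0.0482]
```

View pics/s12c.png

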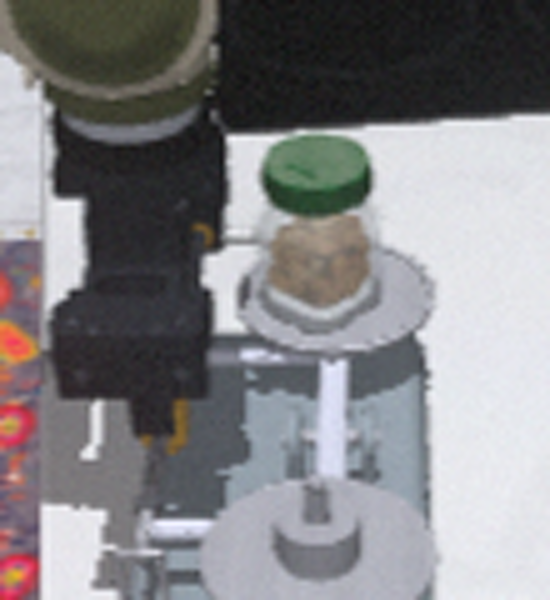

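```bash
python3 -m jog '[[[0,-0.004,0,0,0,0,0.5],[0,-0.005,0,0,0,0,0.5],[0,-0.005,0,0,0,0,0.5],[0,-0.005,0,0,0,0,0.5],[0,-0.005,0,0,0,0,0.5],[0,-0.005,0,0,0,0,0.5],[0,-0.005,0,0,0,0,0.5],[0,-0.005,0,0,0,0,0.5],[0,-0.005,0,0,0,0,0.5],[0,-0.002,0,0,0,0,0.5]]]'
python3 -c "
from h import *
go([.422,.110,.15])"
python3 -m jog '[[[0,0.008,0,0,0,0,0.5],[0,0.008,0,0,0,0,0.5],[0,0,0,0,0,0,0.5],[0,0,0,0,0,0,0.5],[0,0,0,0,0,0,0.5],[0,0,0,0,0,0,0.5],[0,0,0,0,0,0,0.5],[0,0,0,0,0,0,0.5]]]'
python3 -c "
from h import *
go([.422,.110,.15])
s=grab('side','s13');t=grab('top','t13')
crop(cv2.convertScaleAbs(s,alpha=1.3,beta=-20),200,100,110,130,4.5,'s13c')
crop(t,190,195,150,95,5,'t13c')"
```

```text
clock: 16.4
tcp_pos: [0.4141, 0.0311, 0.1018]
eef_rot: [-0.195, -3.135, -0.0]
contact_force: [-0.5, 2.6, -2.4]
gripper_width: 0.503
clk 16.4 tcp [0.4141 0.0311 0.1018] F [-0.5231  2.6391 -2.3615] w 0.5028283959203621
tool y yaw 82.87105034568606 z [-0.0005  0.0001 -1.    ] q6 -1.6583085219031137
to [0.422, 0.11, 0.15] delta tool [ 0.0019  0.0793 -0.0482]
clock: 17.4
tcp_pos: [0.4162, 0.0472, 0.1018]
eef_rot: [0.195, 3.136, -0.0]
contact_force: [-1.0, 0.2, -0.5]
gripper_width: 0.503
clk 17.4 tcp [0.4162 0.0472 0.1018] F [-0.9961  0.1573 -0.5394] w 0.5031328003411344
tool y yaw 82.88295608246686 z [ 0. -0. -1.] q6 -1.6179522210232853
to [0.422, 0.11, 0.15] delta tool [ 0.002   0.063  -0.0482]
```

View pics/s13c.png

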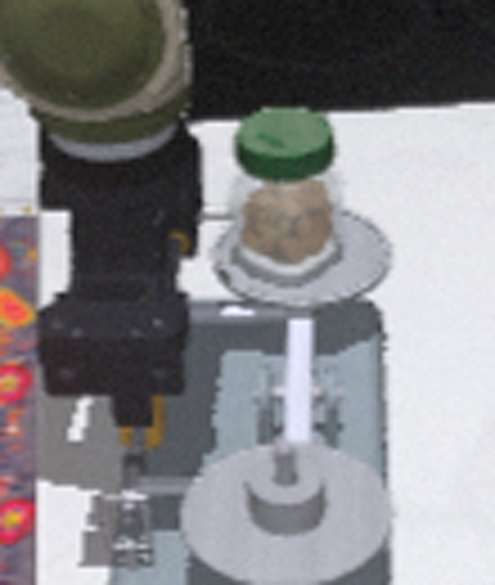

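View pics/t13c.png

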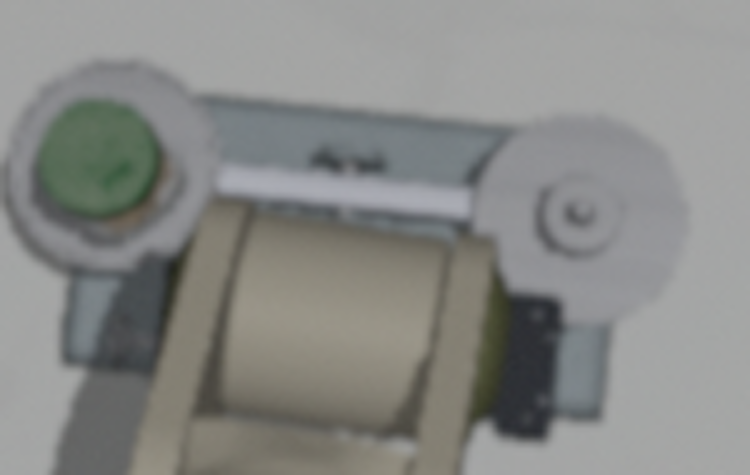

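```bash
cat >> h.py <<'E'
def greenc(im):
    h=cv2.cvtColor(im,cv2.COLOR_RGB2HSV);m=cv2.inRange(h,(45,60,20),(85,255,200));m[:100]=0;m[185:]=0;m[:,:235]=0;m[:,305:]=0
    n,l,st,c=cv2.connectedComponentsWithStats(m);i=1+np.argmax(st[1:,4]);return c[i],st[i]
def tilt(im):
    b=cv2.cvtColor(cv2.imread("pics/s0ref.png"),4)
    c0,s0=greenc(b);c,s=greenc(im)
    k=(proj("side",[.515,.172,.16])-proj("side",[.515,.172,.17]))[1]/10 # px per mm
    dz=(c0[1]-c[1])/k;return .1-dz/120, c,s[4],s0[4]
E
cp pics/s11.png pics/s0ref.png
python3 -c "
from h import *
for n in ['s9','s10','s11','s12','s13','side0']:
    print(n,tilt(cv2.cvtColor(cv2.imread(f'pics/{n}.png'),4)))
for z in(.096,.09,.084,.072):print(proj('side',[.488,-.0622+.055,z]))"
```

```text
s9 (np.float64(-0.7936536334026587), array([285., 103.]), np.int32(1), np.int32(88))
s10 (np.float64(0.10286688160688814), array([263.7722, 138.6709]), np.int32(79), np.int32(88))
s11 (np.float64(0.1), array([263.375 , 138.5568]), np.int32(88), np.int32(88))
s12 (np.float64(0.09004983354513212), array([262.5862, 138.1609]), np.int32(87), np.int32(88))
s13 (np.float64(0.016958402304562914), array([262.5934, 135.2527]), np.int32(91), np.int32(88))
side0 (np.float64(0.10118013558925446), array([264.1698, 138.6038]), np.int32(53), np.int32(88))
[260.9873 195.0547]
[261.0685 196.9762]
[261.149  198.8827]
[261.3082 202.6519]
```

```bash
python3 -m jog '[[[0,0,0,0,0,0,0.5],[0,0,0,0,0,0,0.5],[0,0,0,0,0,0,0.5],[0,0,0,0,0,0,0.5],[0,0,0,0,0,0,0.5],[0,0,0,0,0,0,0.5],[0,0,0,0,0,0,0.5],[0,0,0,0,0,0,0.5]]]'
python3 - <<'E'
from h import *
grab('side','s14')
def g(n):
    im=cv2.cvtColor(cv2.imread(f'pics/{n}.png'),4).astype(float);sub=im[100:175,240:300]
    w=np.clip(sub[...,1]-sub[...,0]-8,0,25)   # green minus red
    ys,xs=np.mgrid[100:175,240:300];return (w*ys).sum()/w.sum(),(w*xs).sum()/w.sum(),w.sum()
for n in('side0','s10','s11','s12','s13','s14'):print(n,g(n))
print([proj('side',[.515,.172,z])for z in(.158,.17,.182)])
# front pan: bottom edge columns
for n in('side0','s10','s11','s12','s13','s14'):
    im=cv2.imread(f'pics/{n}.png').astype(int).sum(2)//3; print(n,im[221:237,258:268].mean(1).round())
E
```

```text
clock: 18.5
tcp_pos: [0.4162, 0.0472, 0.1018]
eef_rot: [-0.195, -3.136, 0.0]
contact_force: [0.3, -0.3, -0.4]
gripper_width: 0.501
side0 (np.float64(134.46654665466548), np.float64(262.76537653765376), np.float64(3333.0))
s10 (np.float64(134.27262959978512), np.float64(262.8648939027666), np.float64(3723.0))
s11 (np.float64(134.32694327731093), np.float64(262.828256302521), np.float64(3808.0))
s12 (np.float64(134.15341959334566), np.float64(262.78320570372324), np.float64(3787.0))
s13 (np.float64(131.26627521062036), np.float64(262.71789634924687), np.float64(3917.0))
s14 (np.float64(131.0457843382537), np.float64(262.7518138603953), np.float64(3997.0))
[array([263.8444, 133.0921]), array([263.7157, 129.118 ]), array([263.5851, 125.0866])]
side0 [151. 151. 150. 151. 151. 146. 105.  84.  78.  76.  89.  89.  88.  90.
  93.  97.]
s10 [155. 154. 155. 154. 155. 150. 107.  86.  80.  77.  91.  92.  89.  92.
  95. 100.]
s11 [154. 155. 155. 156. 155. 150. 107.  87.  79.  78.  91.  92.  90.  92.
  96.  99.]
s12 [156. 156. 156. 156. 156. 151. 116.  87.  81.  79.  91.  94.  91.  93.
  97. 100.]
s13 [158. 157. 158. 158. 157. 158. 159. 158. 152. 111.  92.  93.  92.  93.
  97. 101.]
s14 [158. 157. 157. 158. 157. 158. 158. 158. 154. 126.  94.  93.  91.  94.
  97. 101.]
```

```bash
python3 -m jog '[[[0,-0.005,0,0,0,0,0.5],[0,-0.004,0,0,0,0,0.5],[0,-0.003,0,0,0,0,0.5],[0,-0.002,0,0,0,0,0.5],[0,-0.002,0,0,0,0,0.5],[0,-0.0015,0,0,0,0,0.5],[0,-0.0015,0,0,0,0,0.5],[0,0,0,0,0,0,0.5]]]'
python3 -c "
from h import *
go([.4141,.0311,.1018])"
python3 -m jog '[[[0,0.006,0,0,0,0,0.5],[0,0.006,0,0,0,0,0.5],[0,0.004,0,0,0,0,0.5],[0,0,0,0,0,0,0.5],[0,0,0,0,0,0,0.5],[0,0,0,0,0,0,0.5],[0,0,0,0,0,0,0.5],[0,0,0,0,0,0,0.5],[0,0,0,0,0,0,0.5],[0,0,0,0,0,0,0.5]]]'
python3 -m jog '[[[0,0,0,0,0,0,0.5],[0,0,0,0,0,0,0.5],[0,0,0,0,0,0,0.5],[0,0,0,0,0,0,0.5],[0,0,0,0,0,0,0.5],[0,0,0,0,0,0,0.5],[0,0,0,0,0,0,0.5],[0,0,0,0,0,0,0.5]]]'
cat > t.py <<'E'
from h import *
import sys
grab('side',sys.argv[1])
def g(n):
    im=cv2.cvtColor(cv2.imread(f'pics/{n}.png'),4).astype(float);sub=im[100:175,240:300]
    w=np.clip(sub[...,1]-sub[...,0]-8,0,25);ys,xs=np.mgrid[100:175,240:300];return (w*ys).sum()/w.sum()
def e(n):
    p=(cv2.imread(f'pics/{n}.png').astype(float).sum(2)/3)[222:240,258:268].mean(1)
    t=125 ;i=np.argmax(p<t);return 222+i-1+(p[i-1]-t)/(p[i-1]-p[i])
for n in('s11','s14',sys.argv[1]):
    print(n,'tilt lid',.1-.1*(g('s11')-g(n))/4.0,'tilt pan',.1-.1*(e(n)-e('s11'))/3.72)
E
python3 t.py s15
```

```text
clock: 19.55
tcp_pos: [0.4137, 0.0283, 0.1018]
eef_rot: [-0.195, -3.135, 0.0]
contact_force: [0.4, 2.1, -1.4]
gripper_width: 0.499
clk 19.55 tcp [0.4137 0.0283 0.1018] F [ 0.427   2.0659 -1.4408] w 0.49882733887565606
tool y yaw 82.89009108255182 z [-0.0004 -0.     -1.    ] q6 -1.66544140338507
to [0.4141, 0.0311, 0.1018] delta tool [-0.      0.0028 -0.    ]
clock: 20.8
tcp_pos: [0.4158, 0.0443, 0.1018]
eef_rot: [-0.195, -3.136, -0.0]
contact_force: [-0.2, 0.1, 0.6]
gripper_width: 0.499
clock: 21.8
tcp_pos: [0.4158, 0.0443, 0.1018]
eef_rot: [-0.195, -3.136, 0.0]
contact_force: [0.4, -0.3, 0.5]
gripper_width: 0.497
s11 tilt lid 0.1 tilt pan 0.1
s14 tilt lid 0.01797102652356912 tilt pan 0.007643442683756441
s15 tilt lid 0.004108229349797196 tilt pan -0.008732936891485257
```

```bash
python3 -m jog '[[[0,0,-0.02,0,0,0,0.5],[0,0,-0.04,0,0,0,0.5],[0.02,0,-0.05,0,0,0,0.5],[0.05,0,-0.03,0,0,0,0.5],[0.04,0,0,0,0,0,0.5],[0,0,0,0,0,0,0.5],[0,0,0,0,0,0,0.5],[0,0,0,0,0,0,0.5],[0,0,0,0,0,0,0.5],[0,0,0,0,0,0,0.5]]]'
python3 -m jog '[[[0,0,0,0,0,0,0.5],[0,0,0,0,0,0,0.5],[0,0,0,0,0,0,0.5],[0,0,0,0,0,0,0.5],[0,0,0,0,0,0,0.5],[0,0,0,0,0,0,0.5]]]'
python3 t.py s16
python3 - <<'E'
from h import *
print([proj('side',[.488,-.0622-.055,z])[1]for z in(.096,.084)],[proj('side',[.51,.172,z])[1]for z in(.158,.17)])
s=grab('side','s17');t=grab('top','t17')
crop(s,200,100,110,130,4.5,'s17c');crop(t,190,195,150,95,5,'t17c')
E
```

```text
clock: 23.1
tcp_pos: [0.307, 0.0578, 0.2416]
eef_rot: [-0.195, -3.135, -0.0]
contact_force: [-0.3, 0.6, 0.7]
gripper_width: 0.504
clock: 23.85
tcp_pos: [0.3067, 0.0579, 0.2418]
eef_rot: [0.195, 3.136, 0.0]
contact_force: [0.5, 0.3, 0.2]
gripper_width: 0.501
s11 tilt lid 0.1 tilt pan 0.1
s14 tilt lid 0.01797102652356912 tilt pan 0.007643442683756441
s16 tilt lid 0.00602386322135047 tilt pan -0.008261379070257743
[np.float64(226.7680823147488), np.float64(230.67902451476135)] [np.float64(133.22617427356846), np.float64(129.25111616230828)]
```

View pics/s17c.png

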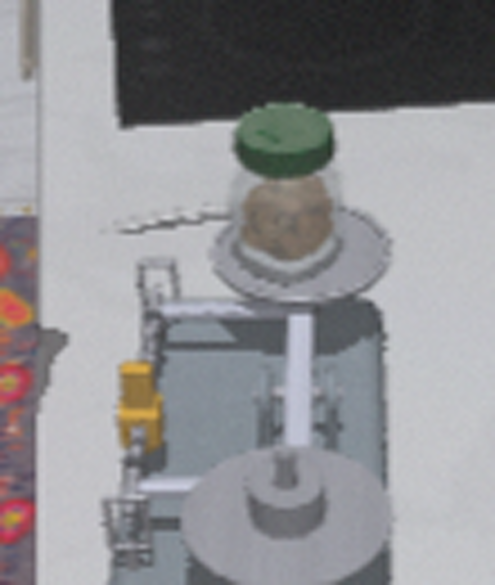

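View pics/t17c.png

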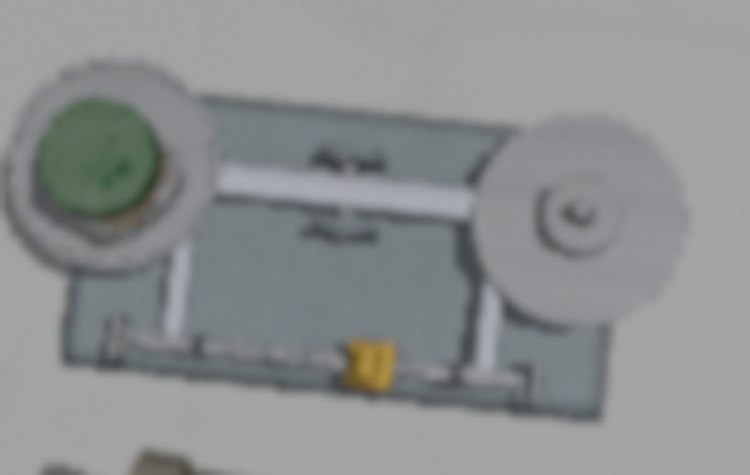

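Run:
```python
from h import *
T=lambda p:((p[0]+.5)/5-.5+190,(p[1]+.5)/5-.5+195)
a=plane('top',*T((244,352)),.098);b=plane('top',*T((371,366)),.1);print(a,b,np.linalg.norm((b-a)[:2]))
m=(plane('top',*T((115,167)),.084)+plane('top',*T((578,216)),.084))/2;u=np.array([.123,.992]);print('p',-(b-m)[:2]@u)
ticket.job_done();print(r.state()["clock"])
```

```text
[0.4192 0.1094 0.098 ] [0.4111 0.0454 0.1   ] 0.064514832750879
p 0.0239523138775715
the job is handed in; nothing more can be done
the job is handed in; nothing more can be done
```

The balance is trimmed level with only the 200 g ring on the pin, and the jar weighs about 218 g (give or take 3 g). I handed the job in at about 24 s of the 72 s allowed; no verdict comes back.

- **Weights:** I lowered the 200 g ring over the pin by feel, let it go, and saw it seated in the side view. The 50 g ring was not needed and stays on the worktop.
- **Poise:** I pushed it by its tab in two light strokes from the jar's end to about 21–24 mm on the weight side. The strongest force reading I took during the pushes was about 4.6 N.
- **Level:** With the arm withdrawn and touching nothing, the jar's lid gave a tilt of +0.006 rad. The pan's rim gave −0.008 rad, or about −0.003 with a corrected scale. The two disagree by about 0.01 rad, but both are within the 0.02 rad limit. Readings about 2 s apart differed by at most 0.002 rad.
- **Jar:** It was still standing upright on its pan in the last pictures.
- **Uncertainty:** Two ways of estimating the poise position differ by about 3 mm, which is the ±3 g on the weight. The two cameras also disagreed by 3–4 mm on some positions. The pin and tab positions I used came mostly from the side camera, which matched the robot's own reading to about a millimetre.

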